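# Seat the tapered rivet die in the self-centring holder

## Task

Take the larger of the two steel rivet dies out of the wooden rack and set it, taper down, into the tapered cup of the die holder so that it centres itself. Then push it straight down until the stiff cup has sunk onto its stop, lean on it there with about 15 N for half a second (never more than 25 N), and leave it standing upright, fully seated and free. Leave the smaller die in the rack.

Things in the scene. Friction and masses are not known exactly. Their poses are not given: they have to be found in the camera images.
- die_large_grip (a point): Centre of the head of the larger steel die: plain round head 34 mm in diameter and 38 mm high, this point 19 mm below its flat top. Directly under the head is a flange 56 mm in diameter and 6 mm thick, its top 19 mm below this point. z points up along the die. It hangs upright in one of the rack's two holes (either), the flange on the rack's top.
- die_large: The larger die; origin at the tip of its taper, z up along its axis. Upwards: taper growing from 16 to 44 mm in diameter over 20 mm, neck 40 mm in diameter and 4 mm high, flange 6 mm, head 38 mm: 68 mm in all. Steel, 0.2 to 0.4 kg. The head's centre is 49 mm above this origin; lifting it 50 mm clears the rack.
- die_small_grip (a point): Centre of the head of the smaller die, which stays in the other hole of the rack: head only 22 mm in diameter and 38 mm high, same flange, slimmer taper. Point and z axis as for the larger die.
- die_small: The smaller die itself; origin at the tip of its taper, z up along its axis, 68 mm high in all.
- rack_top (a point): Centre of the top face of the wooden rack, a fixed block 90 mm (x) by 190 mm (y) by 46 mm high with two through holes 49 mm in diameter, centred 50 mm to either side of this point along its y axis.
- cup_rim (a point): Centre of the upper rim (72 mm in diameter) of the holder's steel cup, z up; it sinks with the cup and does not move sideways. The conical bore, 44 mm in diameter at the rim and 23 mm at its open bottom 15 mm lower, matches the larger die's taper: fully seated, the die's flange is 4 mm and its head's centre 29 mm above this point. The die only rests there, nothing latches.
- holder: The die holder: fixed 110 mm square foot with a grey sleeve 72 mm in diameter; origin on the table under its middle. The cup's rim starts 71 to 95 mm up; about 8 N on the cup makes it slide 6 to 20 mm down (no spring, it stays) to a hard stop, a dark nut under the rim, at a height that differs each time and is not measured: feel the force rise above the sliding force.
Things that resemble listed ones, but are neither listed nor needed, are in the scene too. Leave any pink look-alike of the die_large alone. What is shaped like the die_small but turquoise is not meant.

How it is judged (in metres and radians):
On the way, in this order (a step that is already met when the one before it is completed fails the run):
1. the larger die is lifted clear of the rack (z of die_large_grip in the frame of rack_top above 0.06 m), for 0.1 s.
2. the larger die, seated in the cup, bears on it with more than 13 N for 0.3 s (which only the stop can bear) (horizontal distance between die_large_grip and cup_rim below 0.004 m and z of die_large_grip in the frame of cup_rim between 0.026 and 0.0315 m and angle between die_large's own z axis and vertical below 0.07 rad and contact force between die_large and holder above 13 N), for 0.3 s.
At the end, for the whole second after the job is handed in: The larger die stands released and at rest in the cup, within 4 mm of its axis, upright within 0.07 rad, its head's centre 26 to 31.5 mm above the rim; the cup has sunk by at least 4.5 mm; the smaller die is upright in the rack (horizontal distance between die_large_grip and cup_rim below 0.004 m and z of die_large_grip in the frame of cup_rim between 0.026 and 0.0315 m and angle between die_large's own z axis and vertical below 0.07 rad and horizontal distance between die_small_grip and rack_top below 0.065 m and angle between die_small's own z axis and vertical below 0.15 rad and distance of cup_rim from where it was at the start of the episode above 0.0045 m and linear speed of die_large below 0.01 m/s and contact force between die_large and the fingers below 0.1 N); the robot touches nothing.
It fails at once if the larger die is pressed too hard: the forces between its taper and the cup add up to more than 32 N (a push of some 25 N) (contact force between die_large and holder above 32 N).
It fails at once if the smaller die is lifted or thrown out of the rack (distance of die_small_grip from where it was at the start of the episode above 0.02 m).
It also fails if it takes over 54 s, if anything falls off the work surface, if the arm or the gripper's body presses on something with over 40 N, if the wrist force passes 120 N, or if a joint passes its speed limit or range.

## Robot

A 6-joint arm with a two-finger parallel gripper is mounted at the origin on a cart in front of the work surface, level with it; the furniture and walls round the work are solid. World frame = base frame: x ahead of the robot, y to its left, z up, the work surface at z = 0. Lengths are in m, angles in degrees, forces in N, time in s.
With the tool pointing down it reaches from about 0.35 to 0.875 m from the base axis. Payload 4.2 kg.
Tool frame: the origin (TCP) lies on the front face of the gripper's body, between the roots of the fingers; the fingertips stand finger_overhang ahead of it and the grasp point (between the pads) lies 51 mm ahead of it (finger_overhang is the distance from the TCP to the fingertips, in m); z points along the fingers, y is the line along which they close (so a half turn about z gives the same grasp; the last joint's range is limited). The gripper opens to 87 mm and grips with 3 to 60 N. Pads are 19 mm wide; open, the fingers measure 117 mm over their backs; the gripper's body (75 mm by 190 mm) begins 51 mm behind the grasp point.
Start: joints at [-55.657, 22.042, 0.453, 0, -68.411, -14.817], TCP at [0.209, -0.589, 0.292] pointing down, gripper open.
Joint ranges: [-179.83, 179.83], [-69.29, 118.12], [-61.27, 80.66], [-181.25, 117.63], [-171.15, -9.14], [-177.46, 177.46]. Speed limits (degrees/s): [159.86, 159.86, 180, 180, 180, 180].

## Interface

Orientations are given as a 3x3 rotation matrix whose columns are the frame's x, y, z axes.
In Python, from station import sense, capture, camera_model, finish_job, finger_overhang gives the robot as it stands. The module is installed in compiled form; this text tells all that it offers.
- The arm moves only by the tool jog_arm, never from a script. Its argument "rows" is a list that holds one entry, the list of rows, each a list of 4 numbers: the shift along the tool's x, y, z in m, then the turn about the tool's z in rad. A call has 1 to 20 rows; each row shifts and turns the commanded pose from where the row before left it, along the tool's axes as they then stand; what a row does not reach is not made up. A row lasts 1/8 s, in which the tool goes at most 62.5 mm and 10.7 degrees, less where a joint would pass 70% of its speed; a pose out of reach is approached as far as the arm can. A call is refused whole if a number of a shift passes 0.0625 or a number of a turn 0.188, either way. A call with a gripper value outside its range is refused whole. "claw" is the opening, from 0 (shut) to 1 (fully open), set as the call begins (left out, the last holds). The fingers move at their own pace and stop on an object; the grip force is fixed at half the most. Time passes only in rows, so rows that do not move let the fingers close. It gives the time, the measured TCP pose, the force, the opening and the grip force at its end, in the units of the state.
- sense(): the state, without advancing time (a new reading comes with each control period).
- capture(name): name is "scene" or "top" or "wrist"; returns the picture (384x512x3 uint8, red, green, blue); there is no depth.
- camera_model(name): a dict with "fovy" (degrees; the focal length in pixels is half the picture's height over the tangent of half this angle, whatever the lens; pixels are square), "cx", "cy" (the principal point, pixels), "eye" and "rotation" of the camera in the world. Camera axes: x right, y down, z forward; pixel columns grow to the right and rows downward; lengths in m; the calibration is good to about 2 mm. A picture is of the moment at which its call begins: read the wrist's pose just before it. camera_model takes no time and is no camera call; for the wrist camera it gives the pose at the moment of the call.
- finish_job(): hands the job in; it is judged then, once.
The state is a dict: "time_s": time; "joints": joint angles; "joint_velocities": joint speeds; "effort": joint torques, N m; "tcp_pos": TCP position; "ee_rot": TCP orientation; "wrist_force": force on the tool from outside, world axes, zero at the start; "moment": the same for the moment, N m; "gripper_width": opening from 0.0 (shut) to 1.0 (fully open); "gripper_force": force on a finger pad.
Only numpy, scipy, OpenCV 4.12 (cv2) and the standard library are available. Lean on these libraries where they do the work, as an engineer would, in place of code of your own. Each camera call takes 0.05 s, during which the arm holds its last target. There are 200 camera calls.

## Working session

There is one attempt and no reset: what is moved stays moved. The work goes in short steps, Python scripts to look and compute and a tool call to move; the robot and the scene stay as the last step left them, time stands still between calls to the robot, and variables do not carry over. Pictures are saved under pics/ and viewed, at most 10 in all, crops included, and the job is handed in when it is done.

Besides the shell and the picture viewer there is one more tool, called after "Emit:" as name([rows], argument=value, ...), one row to a line, values as JSON. jog_arm: Moves the arm, as the interface text tells. Its arguments: {"type":"object","properties":{"rows":{"type":"array"},"claw":{"type":"number"}},"required":["rows"]}

```bash
mkdir -p pics; python3 - <<'E'
from station import *
import cv2,numpy as np
ims=[]
for n in("scene","top"):
    im=capture(n); cv2.imwrite(f"pics/{n}0.png",im[:,:,::-1])
    c=camera_model(n); print(n,c)
s=sense(); print(s["time_s"],s["tcp_pos"],s["ee_rot"],finger_overhang, s["wrist_force"],s["gripper_width"])
E
```

```text
scene {'fovy': 54.42984850803204, 'cx': 253.13266456585004, 'cy': 189.40168531737567, 'eye': array([0.11503034, 0.49798133, 0.60940371]), 'rotation': array([[-0.73076013, -0.44242648,  0.51985425],
       [-0.68249409,  0.4580844 , -0.56952656],
       [ 0.01383651, -0.77098476, -0.63670327]])}
top {'fovy': 51.386526792508704, 'cx': 257.414967530473, 'cy': 187.42477375454624, 'eye': array([ 0.50967551, -0.00654548,  0.9420687 ]), 'rotation': array([[ 0.01110998, -0.99739924,  0.0712132 ],
       [-0.99993022, -0.01079578,  0.0047955 ],
       [-0.00401422, -0.07126151, -0.99744959]])}
0.1 [ 0.20877456 -0.58867784  0.2912814 ] [[-9.42550214e-01 -3.34063639e-01 -7.61047546e-04]
 [-3.34064485e-01  9.42548513e-01  1.79457087e-03]
 [ 1.17823357e-04  1.94571212e-03 -9.99998100e-01]] 0.0697 [-0.1018662   0.10289019 -1.19750426] 0.9981888117729601
```

View pics/scene0.png

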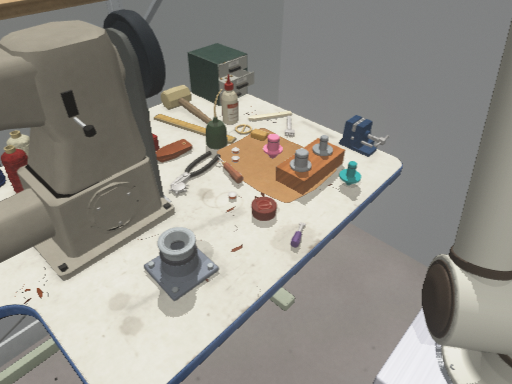

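View pics/top0.png

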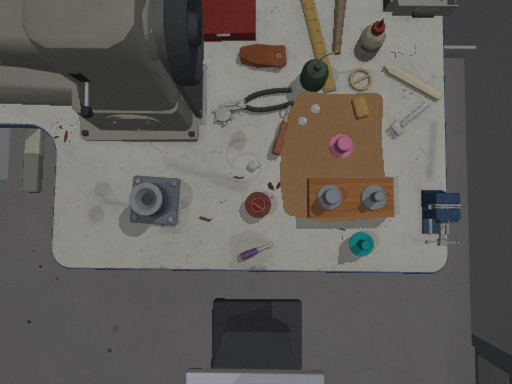

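The scene and top views show the rack (top view px 350,197) with the large die in its left hole (330,197), the small one at (374,197), pink and turquoise look-alikes nearby, and the cup at (147,198). I'll zoom in for accurate pixels.

```bash
python3 - <<'E'
import cv2,numpy as np
s=cv2.imread("pics/scene0.png");t=cv2.imread("pics/top0.png")
def c(im,x,y,w,h,k): return cv2.resize(im[y:y+h,x:x+w],(w*k,h*k),interpolation=cv2.INTER_CUBIC)
a=np.vstack([np.hstack([c(s,270,125,80,60,5),c(s,140,220,80,60,5)]),np.hstack([c(t,305,170,80,60,5),c(t,110,170,80,60,5)])])
cv2.imwrite("pics/m.png",a)
E
```

```text
(no output)
```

View pics/m.png

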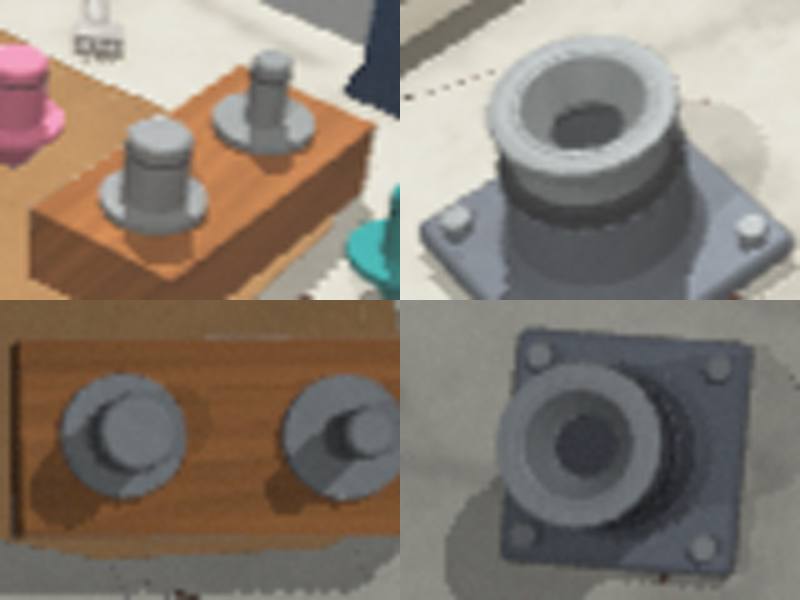

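The crops show: top view head centre at about (332.8,196.2), large flange (329.8,197.2), cup rim (146,199). Scene view: head top (302,151.6), flange (300.8,165), rim (176.8,241.4). Next I triangulate these.

```bash
cat >h.py <<'E'
from station import *
import numpy as np, cv2
def ray(c,u,v,h=384):
    f=h/2/np.tan(np.radians(c["fovy"])/2)
    d=c["rotation"]@np.array([(u-c["cx"])/f,(v-c["cy"])/f,1]); return np.array(c["eye"]),d/np.linalg.norm(d)
def tri(rs):
    A=0;b=0
    for e,d in rs:
        P=np.eye(3)-np.outer(d,d);A=A+P;b=b+P@e
    p=np.linalg.solve(A,b); return p,[np.linalg.norm(np.cross(p-e,d)) for e,d in rs]
def plane(r,z): return r[0]+r[1]*(z-r[0][2])/r[1][2]
def tool(dw,R): return np.array(R).T@np.array(dw)
E
python3 - <<'E'
from h import *
np.set_printoptions(precision=4,suppress=True)
S,T=camera_model("scene"),camera_model("top")
k=-.4
for n,s,t in [("headtop",(302,151.6),(332.8,196.2)),("flange",(300.8,165),(329.8,197.2)),("small fl",(322.8,149.2),(374,197.4)),("rim",(176.8,241.4),(146,199))]:
    p,e=tri([ray(S,s[0]+k,s[1]+k),ray(T,t[0]+k,t[1]+k)]); print(n,p,np.array(e))
for c in [(2.2,7.8),(2.2,47.5)]: print("rack edge",plane(ray(T,305+c[0],170+c[1]),.046))
# press corner
print(plane(ray(T,200,135),0.0), plane(ray(T,182,20),0.3))
s=sense();R=s["ee_rot"];print(tool([.001,0,0],R))
W=camera_model("wrist");print(W,s["tcp_pos"])
E
```

```text
headtop [ 0.5549 -0.1626  0.0887] [0.0007 0.0007]
flange [ 0.5547 -0.1636  0.047 ] [0.0005 0.0005]
small fl [ 0.5551 -0.2622  0.0489] [0.0004 0.0004]
rim [0.5447 0.2391 0.0823] [0.0006 0.0006]
rack edge [ 0.5966 -0.1142  0.046 ]
rack edge [ 0.5074 -0.1144  0.046 ]
[0.7011 0.1366 0.    ] [0.8335 0.1251 0.3   ]
[-0.0009 -0.0003 -0.    ]
{'fovy': 67.1058077983992, 'cx': 257.2498219752644, 'cy': 192.95595248300992, 'eye': array([ 0.1302, -0.6167,  0.3841]), 'rotation': array([[-0.334 ,  0.8985,  0.2847],
       [ 0.9426,  0.318 ,  0.1022],
       [ 0.0013,  0.3024, -0.9532]])} [ 0.2088 -0.5887  0.2913]
```

Heights agree with the text: head top 0.089 against 0.090, hole spacing 0.099. First I turn the tool to the world axes, then hover above the large die.

Emit:
jog_arm([
  [[0,0,0,0.17],[0,0,0,0.17],[-0.0289,0.0355,0.005,0],[-0.0289,0.0355,0.005,0],[-0.0289,0.0355,0.005,0],[-0.0289,0.0355,0.005,0],[-0.0289,0.0355,0.005,0],[-0.0289,0.0355,0.005,0],[-0.0289,0.0355,0.005,0],[-0.0289,0.0355,0.005,0],[-0.0289,0.0355,0.005,0],[-0.0289,0.0355,0.005,0],[-0.0289,0.0355,0.005,0],[-0.0289,0.0355,0.005,0],[0,0,0,0],[0,0,0,0]],
], claw=1)

```text
time_s: 2.1
tcp_pos: [0.5549, -0.1628, 0.2318]
ee_rot: [[-1.0, -0.001, -0.001], [-0.001, 1.0, 0.0], [0.001, 0.0, -1.0]]
wrist_force: [-0.1, 0.0, -0.4]
gripper_width: 1.0
gripper_force: 0.0
```

```bash
python3 - <<'E'
from h import *
s=sense();print(s["time_s"],s["tcp_pos"],s["ee_rot"],s["joints"],s["wrist_force"])
c=camera_model("wrist");im=capture("wrist");cv2.imwrite("pics/w1.png",im[:,:,::-1])
import pickle;pickle.dump(c,open("w1.pkl","wb"))
E
```

```text
2.1 [ 0.55490503 -0.16279925  0.23181309] [[-9.99998631e-01 -9.91685076e-04 -1.32472564e-03]
 [-9.91813123e-04  9.99999504e-01  9.60060552e-05]
 [ 1.32462977e-03  9.73198040e-05 -9.99999118e-01]] [-3.11606816e-01  2.04197153e+01 -1.12435399e+01 -5.97277896e-03
 -5.84126750e+01 -8.96284382e+01] [-0.13964257  0.03583955 -0.36429553]
```

View pics/w1.png

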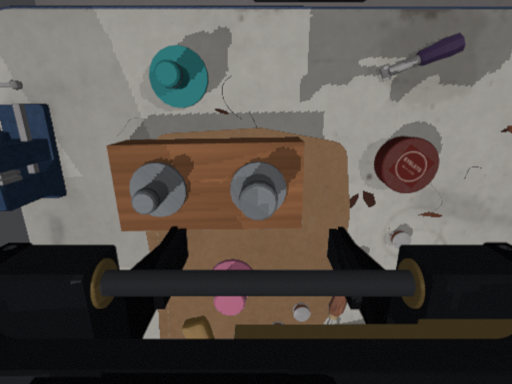

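The wrist view shows the larger die at about (258,192) in the rack, with its head top near (258,203), and the small die at (157,190).

```bash
python3 - <<'E'
from h import *
import pickle
c=pickle.load(open("w1.pkl","rb"));im=cv2.imread("pics/w1.png")
hsv=cv2.cvtColor(im,cv2.COLOR_BGR2HSV);m=((hsv[...,1]<75)).astype(np.uint8)*255
o=np.zeros_like(m);o[140:225,120:300]=m[140:225,120:300]
cs,_=cv2.findContours(o,cv2.RETR_EXTERNAL,cv2.CHAIN_APPROX_NONE)
for k in cs:
    if cv2.contourArea(k)>800:
        p=k[:,0,:].astype(np.float32);up=p[p[:,1]<p[:,1].min()+32]
        (x,y),ax,a=cv2.fitEllipse(up);print(cv2.boundingRect(k),x,y,ax,"flange@.052",plane(ray(c,x,y),.052))
for u,v in[(258,202)]: print(plane(ray(c,u,v),.09))
z=cv2.resize(im[150:230,215:305],None,fx=6,fy=6,interpolation=cv2.INTER_CUBIC);cv2.imwrite("pics/w1c.png",z)
E
```

```text
(129, 162, 58, 55) 157.66978454589844 189.01190185546875 (53.04742431640625, 57.77378845214844) flange@.052 [ 0.55380542 -0.26084796  0.052     ]
(230, 161, 57, 59) 257.8141174316406 189.06517028808594 (54.90889358520508, 55.73482131958008) flange@.052 [ 0.55375974 -0.16232613  0.052     ]
[ 0.55390778 -0.16222542  0.09      ]
```

View pics/w1c.png

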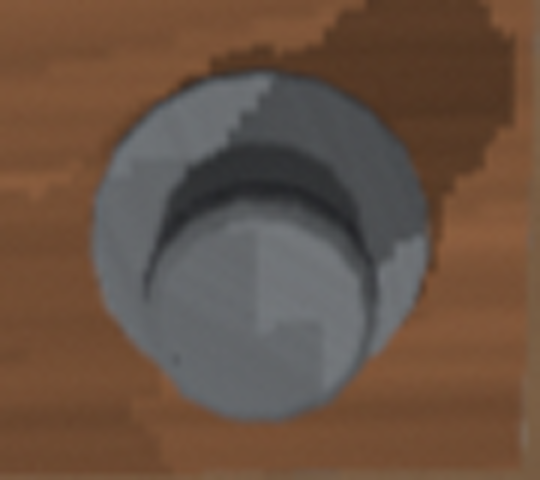

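The head's top centre is at (258.6,201.6), which is world (0.554,-0.162). Both views agree. I descend and grip.

Emit:
jog_arm([
  [[0.001,0.0006,0.015,0],[0,0,0.015,0],[0,0,0.015,0],[0,0,0.015,0],[0,0,0.015,0],[0,0,0.012,0],[0,0,0.01,0],[0,0,0.007,0],[0,0,0,0]],
])

```text
time_s: 3.28
tcp_pos: [0.5542, -0.1621, 0.1278]
ee_rot: [[-1.0, -0.001, -0.001], [-0.001, 1.0, -0.0], [0.001, -0.0, -1.0]]
wrist_force: [0.3, -0.4, -0.4]
gripper_width: 1.001
gripper_force: 0.0
```

Emit:
jog_arm([
  [[0,0,0,0],[0,0,0,0],[0,0,0,0],[0,0,0,0],[0,0,0,0],[0,0,0,0],[0,0,0,0],[0,0,0,0]],
], claw=0)

```text
time_s: 4.28
tcp_pos: [0.5544, -0.1622, 0.1283]
ee_rot: [[-1.0, -0.001, -0.0], [-0.001, 1.0, -0.0], [0.0, -0.0, -1.0]]
wrist_force: [0.1, 0.1, 0.5]
gripper_width: 0.38
gripper_force: 30.0
```

Gripped: the opening of 33 mm matches the head. I lift and carry it over to the cup.

Emit:
jog_arm([
  [[0,0,-0.005,0],[0,0,-0.015,0],[0,0,-0.02,0],[0,0,-0.02,0],[0,0,-0.02,0],[0,0,-0.02,0],[0,0,-0.02,0],[0,0,-0.01,0],[0,0,0,0],[0,0,0,0]],
])

```text
time_s: 5.52
tcp_pos: [0.5538, -0.162, 0.2574]
ee_rot: [[-1.0, -0.001, -0.002], [-0.001, 1.0, 0.0], [0.002, 0.0, -1.0]]
wrist_force: [-0.4, -0.4, -3.4]
gripper_width: 0.382
gripper_force: 30.0
```

Emit:
jog_arm([
  [[0.001,0.01,0,0],[0.001,0.025,0,0],[0.001,0.033,0,0],[0.001,0.033,0,0],[0.001,0.033,0,0],[0.001,0.033,0,0],[0.001,0.033,0,0],[0.001,0.033,0,0],[0.001,0.033,0,0],[0.0007,0.033,0,0],[0,0.033,0,0],[0,0.033,0,0],[0,0.025,0,0],[0,0.011,0,0],[0,0,0,0],[0,0,0,0]],
])

```text
time_s: 7.52
tcp_pos: [0.5443, 0.238, 0.2582]
ee_rot: [[-1.0, 0.0, -0.0], [0.0, 1.0, -0.0], [0.0, -0.0, -1.0]]
wrist_force: [-0.4, -0.5, -3.0]
gripper_width: 0.381
gripper_force: 30.0
```

```bash
python3 - <<'E'
from h import *
import pickle
s=sense();print(s["time_s"],s["tcp_pos"],s["joints"],s["wrist_force"])
c=camera_model("wrist");im=capture("wrist");cv2.imwrite("pics/w2.png",im[:,:,::-1])
pickle.dump(c,open("w2.pkl","wb"))
t=capture("top");cv2.imwrite("pics/t2.png",t[:,:,::-1])
s=capture("scene")
im=np.hstack([im[...,::-1],s[...,::-1]]);cv2.imwrite("pics/v2.png",cv2.resize(im,(800,300),interpolation=cv2.INTER_AREA))
cv2.imwrite("pics/s2.png",s[...,::-1])
E
```

```text
7.525 [0.54425303 0.23799167 0.25818985] [ 3.92254475e+01  2.05273182e+01 -6.96035908e+00  2.08458835e-03
 -6.25504303e+01 -1.29228826e+02] [-0.38734833 -0.50044031 -3.00410022]
```

View pics/v2.png

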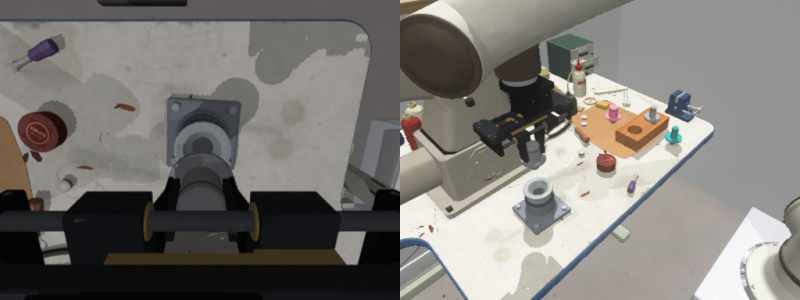

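The die is in hand above the cup. The cup rim shows just ahead of it in the wrist view, and the scene view shows the die clear of the rack. I zoom in to refine the rim and die axes.

```bash
python3 - <<'E'
import cv2,numpy as np
w=cv2.imread("pics/w2.png");s=cv2.imread("pics/s2.png")
a=cv2.resize(w[115:275,205:315],None,fx=3.6,fy=3.6,interpolation=cv2.INTER_CUBIC)
b=cv2.resize(s[150:310,130:240],None,fx=3.6,fy=3.6,interpolation=cv2.INTER_CUBIC)
cv2.imwrite("pics/c2.png",np.hstack([a,b]));print(a.shape)
E
```

```text
(576, 396, 3)
```

View pics/c2.png

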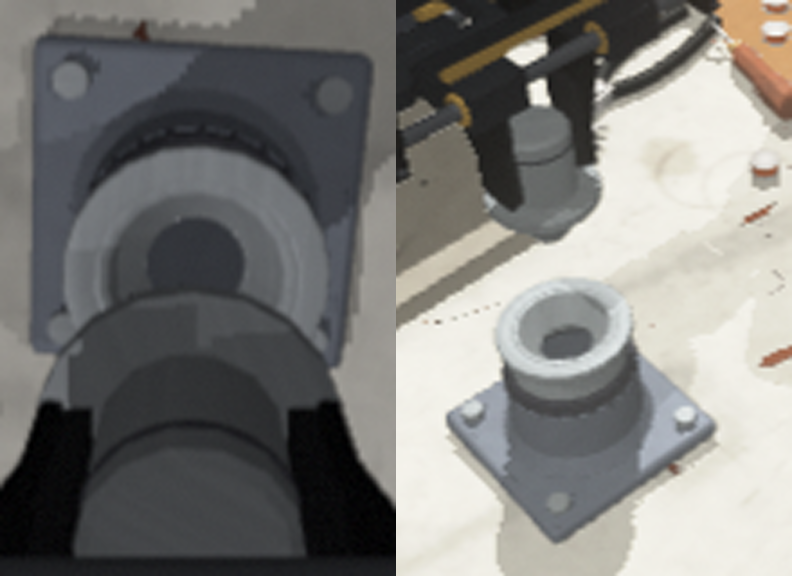

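The wrist crop shows the rim spanning columns 64–329 with its top at 145 in crop pixels. The flange spans about 43–345 with its top at 290. I work these out in world coordinates.

```bash
python3 - <<'E'
from h import *
import pickle
np.set_printoptions(precision=4,suppress=True)
c=pickle.load(open("w2.pkl","rb"));S=camera_model("scene");T=camera_model("top")
q=lambda U,V:((U+.5)/3.6-.5+205,(V+.5)/3.6-.5+115)
for z in(.079,.082,.085):
    top=plane(ray(c,*q(196.5,145)),z);l=plane(ray(c,*q(64,271)),z);r=plane(ray(c,*q(329,271)),z)
    print(z,"cx from top",top[0]+.036,"y",(l+r)[1]/2,"diam",np.linalg.norm(l-r),"centre",plane(ray(c,*q(196.5,271)),z))
z=.182
print("flange top x",plane(ray(c,*q(194,290)),z)[0]+.028,"y",[plane(ray(c,*q(u,400)),z)[1] for u in(43,345)])
print("head y",[plane(ray(c,*q(u,520)),.22)[1] for u in(75,303)])
rw=ray(c,*q(196.5,271));k=-.4
print(tri([rw,ray(S,176.4,241.)]),tri([rw,ray(S,176.4,241.),ray(T,145.6,198.6)]))
qs=lambda U,V:((U-396+.5)/3.6-.5+130,(V+.5)/3.6-.5+150)
print("scene rim@.082",plane(ray(S,*qs(565,336)),.082),"head top@.220",plane(ray(S,*qs(541,126)),.220))
E
```

```text
0.079 cx from top 0.5453519943362626 y 0.23973771425987103 diam 0.07231770671521495 centre [0.544  0.2397 0.079 ]
0.082 cx from top 0.5448173105277364 y 0.23971913457808006 diam 0.07152013802277243 centre [0.5431 0.2397 0.082 ]
0.085 cx from top 0.5442826267192102 y 0.23970055489628908 diam 0.07072256933032992 centre [0.5421 0.2397 0.085 ]
flange top x 0.5438996270807798 y [np.float64(0.21205731348672374), np.float64(0.2653503809844334)]
head y [np.float64(0.22166217245239422), np.float64(0.25407858291427465)]
(array([0.5428, 0.2402, 0.0846]), [np.float64(0.0006634756864071705), np.float64(0.0006634756864072208)]) (array([0.5441, 0.2394, 0.0823]), [np.float64(0.0010979168483255253), np.float64(0.0009663668407556198), np.float64(0.0007322451129133178)])
scene rim@.082 [0.5412 0.2422 0.082 ] head top@.220 [0.5405 0.2364 0.22  ]
```

Rim at (0.5444, 0.2395, 0.082); the die axis is at about (0.544, 0.2383). I shift 1.4 mm in y and come down to about 10 mm above seating.

Emit:
jog_arm([
  [[0,0.0014,0.01,0],[0,0,0.015,0],[0,0,0.015,0],[0,0,0.015,0],[0,0,0.015,0],[0,0,0.01,0],[0,0,0,0],[0,0,0,0]],
])

```text
time_s: 8.68
tcp_pos: [0.5447, 0.2405, 0.1788]
ee_rot: [[-1.0, -0.001, 0.001], [-0.001, 1.0, 0.001], [-0.001, 0.001, -1.0]]
wrist_force: [-0.5, 0.2, -2.7]
gripper_width: 0.381
gripper_force: 30.0
```

Emit:
jog_arm([
  [[0,0,0.002,0],[0,0,0.002,0],[0,0,0.001,0],[0,0,0.001,0],[0,0,0,0]],
])

```text
time_s: 9.3
tcp_pos: [0.5444, 0.24, 0.1732]
ee_rot: [[-1.0, -0.001, 0.0], [-0.001, 1.0, -0.0], [-0.0, -0.0, -1.0]]
wrist_force: [-2.6, -2.9, 5.7]
gripper_width: 0.379
gripper_force: 30.0
```

Contact, with side forces toward -x and -y. I ease the tool that way.

Emit:
jog_arm([
  [[0.0007,-0.0007,0,0],[0,0,0,0],[0,0,0,0]],
])

```text
time_s: 9.68
tcp_pos: [0.544, 0.2397, 0.1727]
ee_rot: [[-1.0, -0.001, 0.001], [-0.001, 1.0, 0.0], [-0.001, 0.0, -1.0]]
wrist_force: [-1.8, -1.2, 4.9]
gripper_width: 0.382
gripper_force: 30.0
```

Emit:
jog_arm([
  [[0.0006,-0.0004,0.0005,0],[0,0,0,0],[0,0,0,0]],
])

```text
time_s: 10.05
tcp_pos: [0.5438, 0.2396, 0.1723]
ee_rot: [[-1.0, -0.001, 0.002], [-0.001, 1.0, 0.001], [-0.002, 0.001, -1.0]]
wrist_force: [0.4, -1.0, 3.2]
gripper_width: 0.381
gripper_force: 30.0
```

Emit:
jog_arm([
  [[0,0,0.001,0],[0,0,0,0],[0,0,0,0]],
])

```text
time_s: 10.42
tcp_pos: [0.5437, 0.2395, 0.1711]
ee_rot: [[-1.0, -0.001, 0.002], [-0.001, 1.0, 0.001], [-0.002, 0.001, -1.0]]
wrist_force: [0.7, -0.8, 5.3]
gripper_width: 0.379
gripper_force: 30.0
```

Emit:
jog_arm([
  [[0,0,0.001,0],[0,0,0,0],[0,0,0,0]],
])

```text
time_s: 10.8
tcp_pos: [0.5436, 0.2395, 0.1701]
ee_rot: [[-1.0, -0.001, 0.002], [-0.001, 1.0, 0.001], [-0.002, 0.001, -1.0]]
wrist_force: [1.2, 0.6, 5.5]
gripper_width: 0.378
gripper_force: 30.0
```

```bash
python3 - <<'E'
from h import *
s=capture("scene")[...,::-1];t=capture("top")[...,::-1];w=capture("wrist")[...,::-1]
a=cv2.resize(s[185:285,135:235],None,fx=4,fy=4,interpolation=cv2.INTER_CUBIC)
b=cv2.resize(w[140:240,205:305],None,fx=4,fy=4,interpolation=cv2.INTER_CUBIC)
cv2.imwrite("pics/c3.png",np.hstack([a,b]))
E
```

```text
(no output)
```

View pics/c3.png

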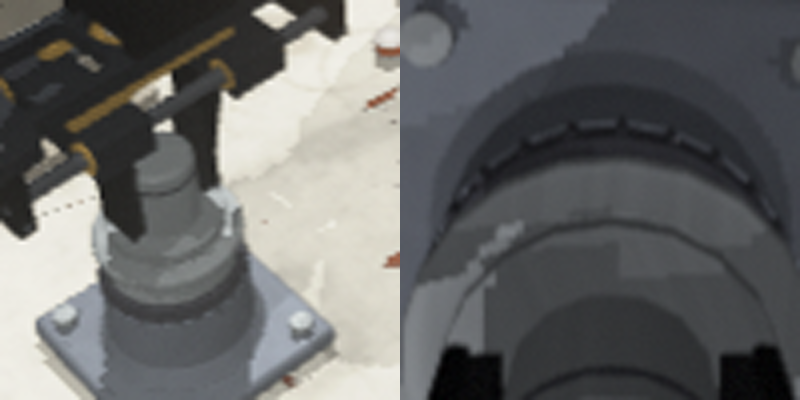

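The die is seated in the cup and upright, and the cup is sliding at a reading of about 5.5 N. At least 6 mm of travel is certain, so I go 2 mm more, then in small steps.

Emit:
jog_arm([
  [[0,0,0.0007,0],[0,0,0.0007,0],[0,0,0.0006,0],[0,0,0,0],[0,0,0,0]],
])

```text
time_s: 11.58
tcp_pos: [0.5435, 0.2395, 0.168]
ee_rot: [[-1.0, -0.001, 0.001], [-0.001, 1.0, 0.001], [-0.001, 0.001, -1.0]]
wrist_force: [2.3, 1.4, 5.4]
gripper_width: 0.38
gripper_force: 30.0
```

Emit:
jog_arm([
  [[0,0,0.0007,0],[0,0,0,0]],
])

```text
time_s: 11.82
tcp_pos: [0.5434, 0.2394, 0.1673]
ee_rot: [[-1.0, -0.001, 0.001], [-0.001, 1.0, 0.001], [-0.001, 0.001, -1.0]]
wrist_force: [3.1, 1.7, 4.1]
gripper_width: 0.378
gripper_force: 30.0
```

Side force is building toward +x and +y, so I correct while going on.

Emit:
jog_arm([
  [[-0.0007,0.0004,0.0007,0],[0,0,0,0],[0,0,0,0]],
])

```text
time_s: 12.2
tcp_pos: [0.5437, 0.2395, 0.1663]
ee_rot: [[-1.0, -0.001, -0.0], [-0.001, 1.0, 0.0], [0.0, 0.0, -1.0]]
wrist_force: [2.1, 1.3, 3.7]
gripper_width: 0.383
gripper_force: 30.0
```

Emit:
jog_arm([
  [[0,0,0.0007,0],[0,0,0,0]],
])

```text
time_s: 12.45
tcp_pos: [0.5436, 0.2395, 0.1656]
ee_rot: [[-1.0, -0.001, -0.0], [-0.001, 1.0, -0.0], [0.0, -0.0, -1.0]]
wrist_force: [2.0, 1.2, 4.7]
gripper_width: 0.378
gripper_force: 30.0
```

Emit:
jog_arm([
  [[-0.0005,0.0003,0.0007,0],[0,0,0,0]],
])

```text
time_s: 12.7
tcp_pos: [0.5438, 0.2396, 0.1647]
ee_rot: [[-1.0, -0.001, -0.001], [-0.001, 1.0, -0.001], [0.001, -0.001, -1.0]]
wrist_force: [2.0, 1.8, 5.4]
gripper_width: 0.38
gripper_force: 30.0
```

Emit:
jog_arm([
  [[0,0,0.0007,0],[0,0,0,0]],
])

```text
time_s: 12.95
tcp_pos: [0.5439, 0.2396, 0.164]
ee_rot: [[-1.0, -0.001, -0.001], [-0.001, 1.0, -0.001], [0.001, -0.001, -1.0]]
wrist_force: [0.8, 0.2, 4.7]
gripper_width: 0.379
gripper_force: 30.0
```

Emit:
jog_arm([
  [[0,0,0.0005,0],[0,0,0.0005,0],[0,0,0,0]],
])

```text
time_s: 13.32
tcp_pos: [0.5439, 0.2396, 0.163]
ee_rot: [[-1.0, -0.001, -0.001], [-0.001, 1.0, -0.001], [0.001, -0.001, -1.0]]
wrist_force: [0.4, 0.9, 3.5]
gripper_width: 0.378
gripper_force: 30.0
```

Emit:
jog_arm([
  [[0,0,0.0005,0],[0,0,0.0005,0],[0,0,0,0]],
])

```text
time_s: 13.7
tcp_pos: [0.5439, 0.2396, 0.162]
ee_rot: [[-1.0, -0.001, -0.001], [-0.001, 1.0, -0.001], [0.001, -0.001, -1.0]]
wrist_force: [0.2, 1.0, 4.7]
gripper_width: 0.383
gripper_force: 30.0
```

Emit:
jog_arm([
  [[0,0,0.0005,0],[0,0,0.0005,0],[0,0,0,0]],
])

```text
time_s: 14.08
tcp_pos: [0.5439, 0.2397, 0.1611]
ee_rot: [[-1.0, -0.001, -0.001], [-0.001, 1.0, -0.001], [0.001, -0.001, -1.0]]
wrist_force: [0.7, -0.0, 4.7]
gripper_width: 0.382
gripper_force: 30.0
```

Emit:
jog_arm([
  [[0,0,0.0005,0],[0,0,0.0005,0],[0,0,0,0]],
])

```text
time_s: 14.45
tcp_pos: [0.544, 0.2396, 0.1601]
ee_rot: [[-1.0, -0.001, -0.001], [-0.001, 1.0, -0.0], [0.001, -0.0, -1.0]]
wrist_force: [-0.6, 0.1, 5.2]
gripper_width: 0.38
gripper_force: 30.0
```

Emit:
jog_arm([
  [[0,0,0.0005,0],[0,0,0.0005,0],[0,0,0,0]],
])

```text
time_s: 14.82
tcp_pos: [0.544, 0.2396, 0.1591]
ee_rot: [[-1.0, -0.001, -0.001], [-0.001, 1.0, -0.0], [0.001, -0.0, -1.0]]
wrist_force: [-0.2, 0.1, 5.4]
gripper_width: 0.383
gripper_force: 30.0
```

Emit:
jog_arm([
  [[0,0,0.0005,0],[0,0,0.0005,0],[0,0,0,0]],
])

```text
time_s: 15.2
tcp_pos: [0.544, 0.2396, 0.1581]
ee_rot: [[-1.0, -0.001, -0.001], [-0.001, 1.0, -0.0], [0.001, -0.0, -1.0]]
wrist_force: [-1.1, -0.9, 4.5]
gripper_width: 0.383
gripper_force: 30.0
```

Emit:
jog_arm([
  [[0,0,0.0005,0],[0,0,0.0005,0],[0,0,0,0]],
])

```text
time_s: 15.58
tcp_pos: [0.544, 0.2397, 0.1571]
ee_rot: [[-1.0, -0.001, -0.001], [-0.001, 1.0, -0.0], [0.001, -0.0, -1.0]]
wrist_force: [-0.8, -0.5, 4.4]
gripper_width: 0.378
gripper_force: 30.0
```

Emit:
jog_arm([
  [[0,0,0.0005,0],[0,0,0.0005,0],[0,0,0,0]],
])

```text
time_s: 15.95
tcp_pos: [0.544, 0.2397, 0.1561]
ee_rot: [[-1.0, -0.001, -0.001], [-0.001, 1.0, -0.0], [0.001, -0.0, -1.0]]
wrist_force: [-0.8, -1.0, 4.8]
gripper_width: 0.384
gripper_force: 30.0
```

Emit:
jog_arm([
  [[0,0,0.0005,0],[0,0,0.0005,0],[0,0,0,0]],
])

```text
time_s: 16.32
tcp_pos: [0.5441, 0.2397, 0.1558]
ee_rot: [[-1.0, -0.001, -0.0], [-0.001, 1.0, -0.0], [0.0, -0.0, -1.0]]
wrist_force: [-2.2, -0.6, 7.4]
gripper_width: 0.382
gripper_force: 30.0
```

The stop is felt: the TCP barely moved and the force rose at about 4 N/mm. I press on gently.

Emit:
jog_arm([
  [[0.0004,0,0.0005,0],[0,0,0.0005,0],[0,0,0,0],[0,0,0,0]],
])

```text
time_s: 16.82
tcp_pos: [0.5441, 0.2397, 0.1557]
ee_rot: [[-1.0, -0.001, 0.001], [-0.001, 1.0, -0.0], [-0.001, -0.0, -1.0]]
wrist_force: [-2.8, -2.3, 11.8]
gripper_width: 0.38
gripper_force: 30.0
```

Emit:
jog_arm([
  [[0.0002,-0.0002,0.0004,0],[0,0,0,0],[0,0,0,0],[0,0,0,0],[0,0,0,0]],
])

```text
time_s: 17.45
tcp_pos: [0.544, 0.2397, 0.1557]
ee_rot: [[-1.0, -0.002, 0.002], [-0.002, 1.0, 0.0], [-0.002, 0.0, -1.0]]
wrist_force: [-2.6, -1.8, 12.5]
gripper_width: 0.378
gripper_force: 30.0
```

Emit:
jog_arm([
  [[0,0,0.0004,0],[0,0,0,0],[0,0,0,0],[0,0,0,0],[0,0,0,0],[0,0,0,0]],
])

```text
time_s: 18.2
tcp_pos: [0.5441, 0.2396, 0.1557]
ee_rot: [[-1.0, -0.002, 0.002], [-0.002, 1.0, 0.0], [-0.002, 0.0, -1.0]]
wrist_force: [-4.5, -1.8, 13.4]
gripper_width: 0.379
gripper_force: 30.0
```

About 16 N on the stop (with the die's weight) was held for more than half a second. I ease off, release and rise.

Emit:
jog_arm([
  [[0.0004,-0.0002,-0.001,0],[0,0,-0.0008,0],[0,0,0,0],[0,0,0,0]],
])

```text
time_s: 18.7
tcp_pos: [0.5438, 0.2396, 0.1558]
ee_rot: [[-1.0, -0.001, 0.001], [-0.001, 1.0, 0.0], [-0.001, 0.0, -1.0]]
wrist_force: [-0.5, -0.7, 6.4]
gripper_width: 0.381
gripper_force: 30.0
```

Emit:
jog_arm([
  [[0,0,0,0],[0,0,0,0],[0,0,0,0],[0,0,0,0],[0,0,0,0],[0,0,0,0],[0,0,0,0],[0,0,0,0]],
], claw=1)

```text
time_s: 19.7
tcp_pos: [0.5433, 0.2395, 0.1553]
ee_rot: [[-1.0, -0.001, 0.0], [-0.001, 1.0, 0.0], [-0.0, 0.0, -1.0]]
wrist_force: [-0.0, -0.1, -0.0]
gripper_width: 0.997
gripper_force: 0.0
```

Emit:
jog_arm([
  [[0,0,-0.005,0],[0,0,-0.01,0],[0,0,-0.015,0],[0,0,-0.02,0],[0,0,-0.02,0],[0,0,-0.02,0],[0,0,-0.01,0],[0,0,0,0],[0,0,0,0]],
])

```text
time_s: 20.82
tcp_pos: [0.5429, 0.2392, 0.2545]
ee_rot: [[-1.0, -0.001, -0.001], [-0.001, 1.0, -0.001], [0.001, -0.001, -1.0]]
wrist_force: [-0.1, 0.3, -0.4]
gripper_width: 1.002
gripper_force: 0.0
```

```bash
python3 - <<'E'
from h import *
s=capture("scene")[...,::-1];w=capture("wrist")[...,::-1]
a=cv2.resize(s[120:320,130:350],(440,400),interpolation=cv2.INTER_CUBIC)
b=cv2.resize(w[100:280,180:330],(333,400),interpolation=cv2.INTER_CUBIC)
cv2.imwrite("pics/c4.png",np.hstack([a,b]));print(sense()["wrist_force"],sense()["gripper_width"])
E
```

```text
[ 0.50865559 -0.78222279  0.22714362] 0.9952445153468817
```

View pics/c4.png

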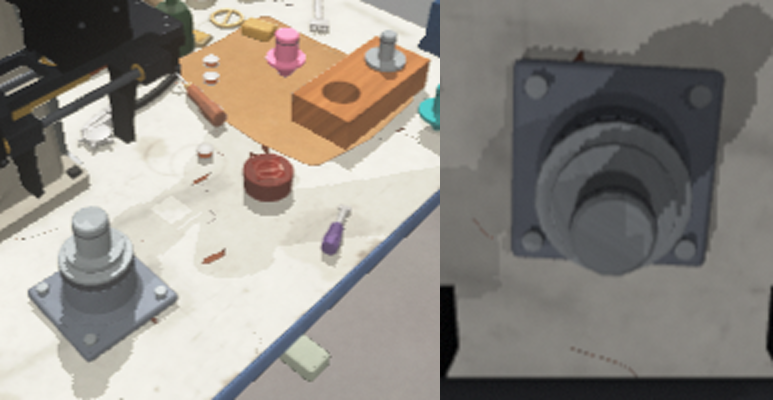

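The die stands upright and seated in the sunken cup, free of the gripper. The small die is still in the rack, so I hand in.

```bash
python3 -c "
from station import *
print(finish_job())"
```

```text
the job is handed in; nothing more can be done
None
```

The larger die is seated upright and free in the cup, which slid down about 17 mm to its stop and was held there at about 16 N for over half a second; the smaller die is still in the rack, and the job is handed in (no verdict was returned).

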